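# Sort shut and open clamps and a pipe coupling into trays

### The job

Clear the workbench: put both clamps whose jaws are ratcheted shut into the blue tray, both clamps whose jaws are open into the green tray, and the white pipe coupling into the red tray, whatever the colour of the clamps' handles. Leave each clamp lying flat on its tray's floor, not on another clamp or on the lip, and the coupling standing upright, and leave the glass jar and the tape measure standing where they are between the trays.

Things in the scene. Friction and masses are not known exactly. Their poses are not given: they have to be found in the camera images.
- clamp_shut_orange: Small hand clamp with orange handles, jaws ratcheted shut: steel jaws meet, handles close together, ratchet bar across both. 101 mm long (x -51 to 51), 38 wide. Rigid, 63-126 g, lies flat; 24 mm tall, 28 at the black body block, 36 mm (x) by 30 mm (y), flat sides: grip it across y. Origin: underside centre of the block; z up, +x to the steel jaws, -x to the handles.
- clamp_open_orange: Small hand clamp with orange handles, jaws open: jaws and handles both spread, an X from above. 101 mm long (x -50 to 50), 61 wide over jaw tips and handle ends. Rigid, 63-126 g, lies flat; 24 mm tall, 28 at the black body block, 36 mm (x) by 30 mm (y), flat sides: grip it across y. Origin: underside centre of the block; z up, +x to the steel jaws, -x to the handles.
- clamp_shut_yellow: Small hand clamp with yellow handles, jaws ratcheted shut: steel jaws meet, handles close together, ratchet bar across both. 101 mm long (x -51 to 51), 38 wide. Rigid, 63-126 g, lies flat; 24 mm tall, 28 at the black body block, 36 mm (x) by 30 mm (y), flat sides: grip it across y. Origin: underside centre of the block; z up, +x to the steel jaws, -x to the handles.
- clamp_open_yellow: Small hand clamp with yellow handles, jaws open: jaws and handles both spread, an X from above. 101 mm long (x -50 to 50), 61 wide over jaw tips and handle ends. Rigid, 63-126 g, lies flat; 24 mm tall, 28 at the black body block, 36 mm (x) by 30 mm (y), flat sides: grip it across y. Origin: underside centre of the block; z up, +x to the steel jaws, -x to the handles.
- coupling: White plastic pipe coupling: a plain tube standing on end, 42 mm outside diameter, 33 mm bore, 45 mm tall, 42 to 84 g. Origin: centre of the underside; z up along its bore. Grip across the outside.
- tray_blue: Blue shallow tray, fixed to the bench: outside 140 mm in its x by 160 mm in its y, lip 12 mm high over the bench and 3 mm thick, so 134 x 154 mm inside; floor 3 mm thick. Origin: centre of the underside, at bench height; z up.
- tray_green: Green shallow tray, fixed to the bench: outside 140 mm in its x by 160 mm in its y, lip 12 mm high over the bench and 3 mm thick, so 134 x 154 mm inside; floor 3 mm thick. Origin: centre of the underside, at bench height; z up.
- tray_red: Red shallow tray, fixed to the bench: outside 140 mm in its x by 160 mm in its y, lip 12 mm high over the bench and 3 mm thick, so 134 x 154 mm inside; floor 3 mm thick. Origin: centre of the underside, at bench height; z up.
- jar: Bystander: amber glass jar with steel cap, 48 mm diameter, 65 mm tall, standing loose in a gap between two trays. Origin: centre of the underside, z up.
- tape: Bystander: grey tape measure with black round faces, 64 mm in x, 38 mm in y, 60 mm tall, standing loose in the other gap between two trays. Origin: centre of the underside, z up.

How it is judged:
By the outcome, as a careful person would: the job done as asked, in the order asked, and still so for the second after the job is handed in, with the robot touching nothing.
It also fails if it takes over 109 s, if anything falls off the work surface, if the arm or the gripper's body presses on something with over 40 N, if the wrist force passes 120 N, or if a joint passes its speed limit or range.

### The arm

A 6-joint arm with a two-finger parallel gripper is mounted at the origin on the work surface. World frame = base frame: x ahead of the robot, y to its left, z up, the work surface at z = 0. Lengths are in m, angles in rad, forces in N, time in s.
With the tool pointing down it reaches from about 0.325 to 0.925 m from the base axis. Payload 3.1 kg.
Tool frame: the origin (TCP) lies midway between the tips of the shut fingers; the grasp point (between the pads) lies ctrl.tcp_to_grasp behind it (ctrl.tcp_to_grasp is the distance from the TCP to the grasp point, in m); z points along the fingers, y is the line along which they close (so a half turn about z gives the same grasp; the last joint's range is limited). The gripper opens to 85 mm and grips with 20 to 120 N. Pads are 22 mm wide; open, the fingers measure 114 mm over their backs; the gripper's body (76 mm by 85 mm) begins 54 mm behind the grasp point. The pads swing forward as they close: fully open they stand 13 mm farther back than shut.
Start: joints at [-1.288, 0.217, 1.613, -0, 1.311, -0.112], TCP at [0.24, -0.577, 0.198] pointing down, gripper open.
Joint ranges: [-2.75, 2.75], [-0.78, 2.1], [0.31, 2.55], [-1.13, 4.27], [0.13, 2.63], [-2.58, 2.58]. Speed limits (rad/s): [2.79, 2.79, 3.14, 3.14, 3.14, 3.14].

### API

Orientations are given as a 3x3 rotation matrix whose columns are the frame's x, y, z axes.
In Python, from plant import ctrl, imaging, spotter gives the robot as it stands. The module is installed in compiled form; this text tells all that it offers.
- The arm moves only by the shell command python3 -m crank 'ROWS' [FORCE]. ROWS is JSON, a list of rows, each a list of 7 numbers: the shift along the tool's x, y, z in m, then the turn, a rotation vector about the tool's x, y, z in degrees, then the finger opening in m, from 0 to 0.0854. In form: [[dx, dy, dz, rx, ry, rz, gripper], ...]. A call has 1 to 10 rows; each row shifts and turns the commanded pose from where the row before left it, along the tool's axes as they then stand; what a row does not reach is not made up. A row lasts 1/8 s, in which the tool goes at most 62.5 mm and 10.7 degrees, less where a joint would pass 70% of its speed; a pose out of reach is approached as far as the arm can. A call with a gripper value outside its range is refused whole. The fingers move at their own pace and stop on an object; FORCE is the grip in N (left out, the last holds). Time passes only in rows, so rows that do not move let the fingers close. It gives the time, the measured TCP pose, the force, the opening and the grip force at its end, in the units of the state.
- ctrl.read_state(): the state, without advancing time (a new reading comes with each control period).
- imaging.capture(name): name is "scene" or "side" or "wrist"; returns (picture, depth): 420x560x3 uint8, blue, green, red; 420x560 float32, m along the optical axis (not along the pixel's ray), 0 where there is no reading.
- imaging.camera_model(name): a dict with "intrinsics" (3x3 intrinsics, pixels), "k1" (the pictures are not rectified: a ray, as slopes to the right and down, at radius r is drawn at 1 + k1 r^2 times it, then the intrinsics apply), "world_from_camera" (4x4, takes a point from camera to world coordinates). Camera axes: x right, y up, looking along -z (the intrinsics and any distortion apply to the point x, -y, -z); pixel columns grow to the right and rows downward; lengths in m; the calibration is good to about 2 mm. A picture is of the moment at which its call begins: read the wrist's pose just before it. camera_model takes no time and is no camera call; for the wrist camera it gives the pose at the moment of the call.
- ctrl.hand_in(): hands the job in; it is judged then, once.
Trained networks look in the newest picture that a camera, given by its name, has taken for a name from the list of things; names that differ only in an ending like _2 or _b are one class to them, and where a whole thing is asked for, a point or a joint stands for the part that bears it (a point fixed in the world has none). Each returns a list of dicts, best first, with "conf" (0 to 1); they miss things now and then, are a little off and sometimes report something else, mostly with a low value. They report only what shows in the picture. A call takes as long as a camera call.
- spotter.recognise(query, camera): "centre" ([x, y, z] in m, in the coordinates of the camera as it stood for that picture, good to about 4 mm: the middle of the surface that is visible of it).
- spotter.trace(query, camera): "pixels" (420x560 bool, what is visible of it).
- spotter.spot_point(query, camera): "centre" ([x, y, z] in m, in the coordinates of the camera as it stood for that picture, good to about 4 mm: a listed point, or the origin of a listed thing).
The state is a dict: "time": time; "q": joint angles; "qd": joint speeds; "joint_torque": joint torques, N m; "tcp_pos": TCP position; "tool_rot": TCP orientation; "ft_force": force on the tool from outside, world axes, zero at the start; "ft_torque": the same for the moment, N m; "width": opening from 0.0 (shut) to 1.0 (fully open); "grip_force": force on a finger pad.
Only numpy, scipy, OpenCV 4.12 (cv2) and the standard library are available. Lean on these libraries where they do the work, as an engineer would, in place of code of your own. Each camera call takes 0.05 s, during which the arm holds its last target. There are 200 camera calls.

## Working session

There is one attempt and no reset: what is moved stays moved. The work goes in short steps, Python scripts to look and compute and a shell command to move; the robot and the scene stay as the last step left them, time stands still between calls to the robot, and variables do not carry over. Pictures are saved under pics/ and viewed, at most 14 in all, crops included, and the job is handed in when it is done.

```bash
mkdir -p pics; cat > h.py <<'E'
import numpy as np, cv2
from plant import ctrl, imaging, spotter
def wpts(name, depth, mask, W=None):
    m=imaging.camera_model(name); K=np.array(m["intrinsics"]);k1=m["k1"];W=np.array(m["world_from_camera"]) if W is None else W
    v,u=np.nonzero(mask&(depth>0)); d=depth[v,u]
    p=cv2.undistortPoints(np.stack([u,v],1).astype(np.float64)[:,None],K,np.array([k1,0,0,0.])).reshape(-1,2)
    c=np.stack([p[:,0]*d,-p[:,1]*d,-d,np.ones_like(d)])
    return (W@c)[:3].T
def cam2w(name,c):
    W=np.array(imaging.camera_model(name)["world_from_camera"]); return W[:3,:3]@np.array(c)+W[:3,3]
E
python3 - <<'E'
from h import *
s=ctrl.read_state(); print(s["time"],s["tcp_pos"],np.round(s["tool_rot"],3).tolist(),ctrl.tcp_to_grasp)
for n in ["scene","side"]:
    im,d=imaging.capture(n); cv2.imwrite(f"pics/{n}0.png",im); np.save(f"{n}0.npy",d)
    for q in ["clamp_shut_orange","clamp_open_orange","clamp_shut_yellow","clamp_open_yellow","coupling","tray_blue","tray_green","tray_red","jar","tape"]:
        if n=="side": continue
        r=spotter.trace(q,n)
        for x in r[:3]:
            P=wpts(n,d,x["pixels"]); 
            if len(P)<10: continue
            v,u=np.nonzero(x["pixels"]);
            rect=cv2.minAreaRect(P[:,:2].astype(np.float32))
            print(q,n,round(x["conf"],2),"px",int(u.mean()),int(v.mean()),len(u),"med",np.round(np.median(P,0),3),"rect",np.round(rect[0],3),np.round(rect[1],3),round(rect[2],1),"zmax",round(np.percentile(P[:,2],98),3))
E
```

```text
0.0 [ 0.24015079 -0.57605299  0.19637466] [[0.923, 0.385, -0.001], [0.385, -0.923, 0.002], [0.0, -0.002, -1.0]] 0.0187
clamp_shut_orange scene 0.91 px 360 117 511 med [0.445 0.313 0.023] rect [0.432 0.315] [0.037 0.101] 76.0 zmax 0.031
clamp_open_orange scene 0.98 px 172 207 740 med [ 0.485 -0.155  0.023] rect [ 0.473 -0.155] [0.099 0.058] 2.0 zmax 0.031
clamp_open_orange scene 0.7 px 305 157 719 med [0.486 0.14  0.022] rect [0.478 0.15 ] [0.049 0.103] 7.7 zmax 0.031
clamp_shut_yellow scene 0.65 px 305 157 712 med [0.485 0.14  0.022] rect [0.477 0.155] [0.041 0.117] 15.1 zmax 0.031
clamp_open_yellow scene 0.66 px 249 190 947 med [0.511 0.    0.021] rect [0.503 0.001] [0.098 0.064] 70.5 zmax 0.03
coupling scene 0.82 px 81 225 586 med [ 0.449 -0.327  0.03 ] rect [ 0.441 -0.332] [0.053 0.041] 79.7 zmax 0.046
tray_blue scene 0.78 px 287 257 6123 med [0.673 0.001 0.003] rect [0.667 0.004] [0.171 0.154] 88.8 zmax 0.013
tray_green scene 0.89 px 144 305 7056 med [ 0.642 -0.271  0.003] rect [ 0.635 -0.268] [0.163 0.153] 88.9 zmax 0.013
tray_red scene 0.86 px 394 193 4654 med [0.643 0.267 0.003] rect [0.637 0.271] [0.151 0.171] 0.6 zmax 0.013
jar scene 0.84 px 339 211 752 med [0.653 0.122 0.057] rect [0.642 0.127] [0.054 0.046] 32.1 zmax 0.067
tape scene 0.59 px 215 265 932 med [ 0.651 -0.131  0.058] rect [ 0.625 -0.126] [0.044 0.094] 89.5 zmax 0.062
```

View pics/scene0.png

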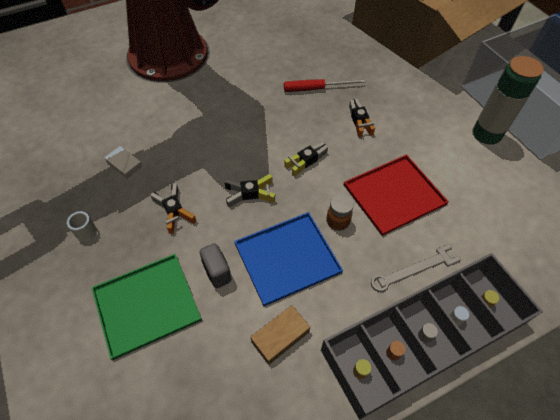

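View pics/side0.png

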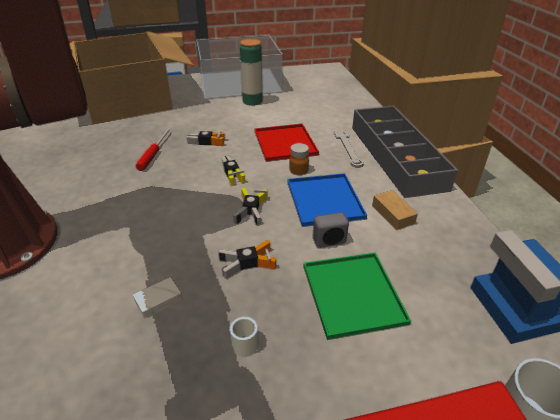

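The scene shows the coupling (81,228), open orange (172,207), open yellow (249,190), a yellow clamp that is probably shut (305,157) and shut orange (360,117). It also shows the three trays, the jar (340,212) and the tape (215,265). I'll zoom in on the clamps and refine the block poses.

```bash
python3 - <<'E'
from h import *
im=cv2.imread("pics/scene0.png"); d=np.load("scene0.npy")
cv2.imwrite("pics/crop.png",np.vstack([cv2.resize(im[90:190,270:400],(780,600),interpolation=cv2.INTER_CUBIC)]))
hsv=cv2.cvtColor(im,cv2.COLOR_BGR2HSV)
for n,(u,v) in dict(open_o=(172,207),open_y=(249,190),shut_y=(305,157),shut_o=(360,117)).items():
    m=np.zeros(d.shape,bool); m[v-32:v+32,u-32:u+32]=True
    P=wpts("scene",d,m); 
    mm=m&(d>0); col=im[mm]; hs=hsv[mm]
    obj=P[:,2]>0.012; top=P[:,2]>0.0262
    h=obj&(hs[:,1]>150)&(hs[:,2]>70)
    c=np.median(P[top,:2],0); c2=P[top&(np.linalg.norm(P[:,:2]-c,axis=1)<.03)]
    r=cv2.minAreaRect(c2[:,:2].astype(np.float32))
    near=obj&(np.linalg.norm(P[:,:2]-c,axis=1)<.06)
    w,V=np.linalg.eigh(np.cov(P[near,:2].T)); ax=V[:,1]; hc=P[h&near,:2].mean(0)
    if ax@(c-hc)<0: ax=-ax
    print(n,top.sum(),"mean",c2.mean(0).round(4),"rect",np.round(r[0],4),np.round(r[1],3),round(r[2],1),"all-rect",np.round(cv2.minAreaRect(P[near,:2].astype(np.float32))[0],4),"yawPCA",round(np.degrees(np.arctan2(ax[1],ax[0])),1),"handle dir",round(np.degrees(np.arctan2(*(c-hc)[::-1])),1))
sat=hsv[...,1]>120
for q,(u,v) in dict(blue=(287,257),green=(146,305),red=(394,193)).items():
    hh=int(hsv[v,u,0]); m=(abs(hsv[...,0].astype(int)-hh)<12)&sat&(d>0)
    n,l,st,ce=cv2.connectedComponentsWithStats(m.astype(np.uint8)); m=l==l[v,u]
    m=cv2.erode(m.astype(np.uint8),np.ones((2,2)))>0
    P=wpts("scene",d,m); P=P[P[:,2]<0.02]; r=cv2.minAreaRect(P[:,:2].astype(np.float32)); 
    f=P[P[:,2]<.007]; lo,hi=np.percentile(P[:,:2],[.5,99.5],axis=0)
    print(q,np.round(r[0],4),np.round(r[1],3),round(r[2],1),(lo+hi)/2,hi-lo,"floor",f.mean(0).round(4), np.percentile(P[:,2],[50,99]).round(4))
E
```

```text
open_o 244 mean [ 0.474  -0.154   0.0285] rect [ 0.4801 -0.1532] [0.052 0.03 ] 5.9 all-rect [ 0.4724 -0.1538] yawPCA -176.1 handle dir -169.3
open_y 228 mean [0.5053 0.0013 0.0285] rect [0.5062 0.0035] [0.041 0.032] 68.6 all-rect [0.5051 0.0009] yawPCA -110.5 handle dir -109.2
shut_y 204 mean [0.4825 0.1496 0.0287] rect [0.4822 0.1476] [0.03  0.041] 10.1 all-rect [0.4834 0.1499] yawPCA 99.3 handle dir 100.4
shut_o 180 mean [0.4353 0.3143 0.0286] rect [0.4414 0.3129] [0.03  0.054] 73.2 all-rect [0.4322 0.3155] yawPCA 166.0 handle dir 163.6
blue [0.6716 0.0017] [0.158 0.14 ] 87.4 [0.67184903 0.00163171] [0.14148222 0.15794811] floor [0.671  0.0015 0.0032] [0.0033 0.0133]
green [ 0.64   -0.2667] [0.156 0.14 ] 88.5 [ 0.64042794 -0.26701423] [0.13954757 0.15532209] floor [ 0.6394 -0.2689  0.0031] [0.0032 0.013 ]
red [0.642  0.2665] [0.14  0.161] 0.5 [0.64247093 0.26615608] [0.13817674 0.15787179] floor [0.6425 0.2686 0.0032] [0.0033 0.0132]
```

View pics/crop.png

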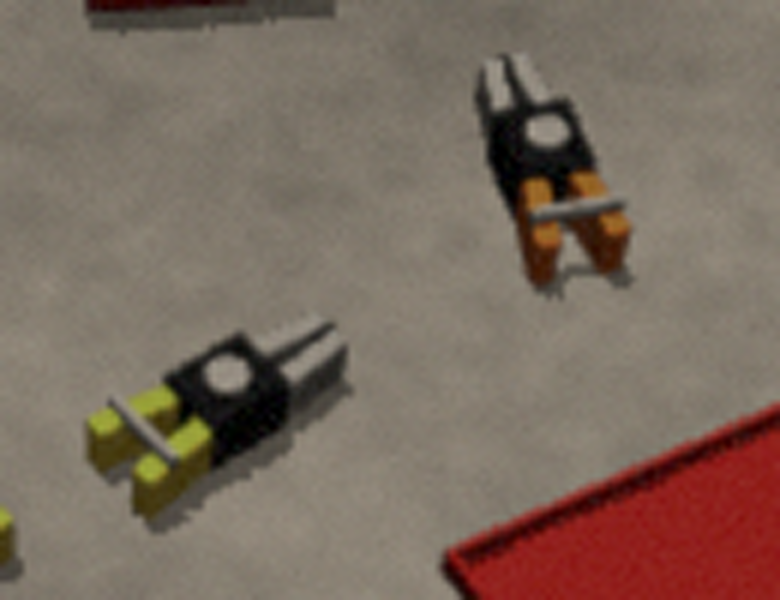

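Both of these clamps have the ratchet bar across their handles, so yellow (305,157) and orange (360,117) are shut. I'll do the job in the order given. First I need a helper that turns a target pose into tool-frame shifts.

```bash
cat > go.py <<'E'
# usage: go.py x y z yaw : prints rotation (do first) then shift in the turned tool frame
import sys; from h import *; from scipy.spatial.transform import Rotation as Ro
def plan(p,R,x,y,z,yaw):
    c,s=np.cos(np.radians(yaw)),np.sin(np.radians(yaw)); T=np.array([[c,s,0],[s,-c,0],[0,0,-1]])
    rv=Ro.from_matrix(R.T@T).as_rotvec(degrees=True); sh=T.T@(np.array([x,y,z])-p)
    print("rot",rv.round(1),"n",int(np.ceil(np.linalg.norm(rv)/10.5)),"shift mm",(sh*1000).round(1),"n",int(np.ceil(np.linalg.norm(sh)/.055)))
    return np.array([x,y,z]),T
s=ctrl.read_state(); p=np.array(s["tcp_pos"]);R=np.array(s["tool_rot"])
print("t",round(s["time"],2),"tcp",p.round(4),"q6",round(s["q"][5],2),"w",round(s["width"],3),"grip",round(s["grip_force"],1),"F",np.round(s["ft_force"],1))
a=list(map(float,sys.argv[1:]))
for i in range(0,len(a),4): p,R=plan(p,R,*a[i:i+4])
E
python3 go.py .433 .315 .12 -14
```

```text
t 0.6 tcp [ 0.2404 -0.5769  0.1977] q6 -0.11 w 0.994 grip 0.0 F [-0.4 -0.5  0.1]
rot [ 0.   0.  36.6] n 4 shift mm [ -28.9 -912.    77.7] n 17
```

```bash
python3 -m crank '[[0,0,0,0,0,9.15,0.06],[0,0,0,0,0,9.15,0.06],[0,0,0,0,0,9.15,0.06],[0,0,0,0,0,9.15,0.06],[0,-0.05,0,0,0,0,0.06],[0,-0.05,0,0,0,0,0.06],[0,-0.05,0,0,0,0,0.06],[0,-0.05,0,0,0,0,0.06],[0,-0.05,0,0,0,0,0.06],[0,-0.05,0,0,0,0,0.06]]' 40; python3 -m crank '[[-0.003,-0.05,0,0,0,0,0.06],[-0.003,-0.05,0,0,0,0,0.06],[-0.003,-0.05,0,0,0,0,0.06],[-0.003,-0.05,0,0,0,0,0.06],[-0.003,-0.05,0.01,0,0,0,0.06],[-0.003,-0.05,0.01,0,0,0,0.06],[-0.003,-0.05,0.01,0,0,0,0.06],[-0.003,-0.05,0.01,0,0,0,0.06],[-0.003,-0.05,0.01,0,0,0,0.06],[-0.003,-0.05,0.01,0,0,0,0.06]]'; python3 go.py .433 .315 .12 -14
```

```text
time: 1.85
tcp_pos: [0.3132, -0.2844, 0.198]
tool_rot: [[0.97, -0.242, 0.001], [-0.242, -0.97, -0.001], [0.001, 0.0, -1.0]]
ft_force: [1.0, 0.5, 0.9]
width: 0.703
grip_force: 0.0
time: 3.1
tcp_pos: [0.4049, 0.2085, 0.1378]
tool_rot: [[0.971, -0.241, 0.001], [-0.241, -0.971, 0.0], [0.001, -0.001, -1.0]]
ft_force: [1.7, -0.0, 0.4]
width: 0.703
grip_force: 0.0
t 3.1 tcp [0.4049 0.2085 0.1378] q6 2.14 w 0.703 grip 0.0 F [ 1.7 -0.   0.4]
rot [-0.  -0.1  0.1] n 1 shift mm [   1.5 -110.1   17.8] n 3
```

```bash
python3 -m crank '[[0.0005,-0.037,0.006,0,0,0,0.06],[0.0005,-0.037,0.006,0,0,0,0.06],[0.0005,-0.036,0.006,0,0,0,0.06],[0,0,0,0,0,0,0.06]]' >/dev/null; cat > wr.py <<'E'
# wrist look: pose of the clamp (block) from depth above bench; args: query out.png
import sys; from h import *
q=sys.argv[1]; W=np.array(imaging.camera_model("wrist")["world_from_camera"]); im,d=imaging.capture("wrist"); cv2.imwrite("pics/"+sys.argv[2],im)
for x in spotter.trace(q,"wrist")[:2]:
    P=wpts("wrist",d,x["pixels"],W); P=P[P[:,2]>.012]
    if len(P)<20: continue
    r=cv2.minAreaRect(P[:,:2].astype(np.float32)); g=P[P[:,2]>.0262]
    print(q,round(x["conf"],2),len(P),"rect",np.round(r[0],4),np.round(r[1],3),round(r[2],1),"topmean",g.mean(0).round(4),"zmax",np.percentile(P[:,2],98).round(4))
for x in spotter.spot_point(q,"wrist")[:1]: print("origin",(W[:3,:3]@np.array(x["centre"])+W[:3,3]).round(4),x["conf"])
E
python3 wr.py clamp_shut_orange w1.png; python3 go.py .433 .315 .12 -14
```

```text
origin [ 0.4343  0.316  -0.002 ] 0.62
t 3.75 tcp [0.4323 0.3124 0.1197] q6 2.31 w 0.703 grip 0.0 F [ 0.2 -0.3  0.3]
rot [0. 0. 0.] n 1 shift mm [ 0.  -2.6 -0.3] n 1
```

View pics/w1.png

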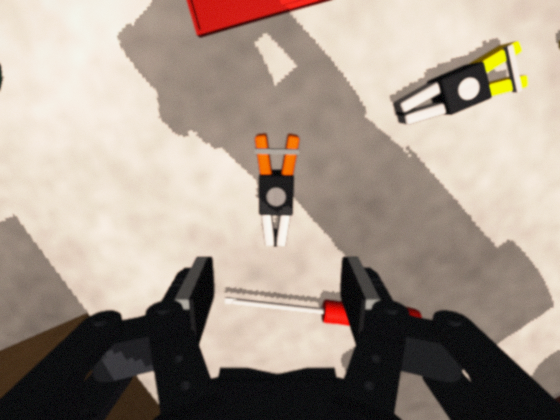

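The wrist picture shows the shut orange clamp at (277,195). It is square to the fingers and midway between them, so I'll descend and grip.

```bash
python3 -m crank '[[0.001,-0.003,0.03,0,0,0,0.06],[0,0,0.04,0,0,0,0.06],[0,0,0.03,0,0,0,0.06],[0,0,0.013,0,0,0,0.06],[0,0,0,0,0,0,0.06],[0,0,0,0,0,0,0.02],[0,0,0,0,0,0,0.02],[0,0,0,0,0,0,0.02],[0,0,0,0,0,0,0.02],[0,0,0,0,0,0,0.02]]' 50; python3 -m crank '[[0,0,-0.01,0,0,0,0.02],[0,0,-0.04,0,0,0,0.02],[0,0,-0.05,0,0,0,0.02],[0,0,-0.02,0,0,0,0.02]]'; python3 go.py .672 -.036 .13 0
```

```text
time: 5.0
tcp_pos: [0.4343, 0.3157, 0.0068]
tool_rot: [[0.97, -0.241, 0.0], [-0.241, -0.97, 0.0], [0.0, -0.0, -1.0]]
ft_force: [0.3, 0.0, -0.3]
width: 0.234
grip_force: 0.0
time: 5.5
tcp_pos: [0.4366, 0.317, 0.1313]
tool_rot: [[0.97, -0.241, 0.006], [-0.242, -0.97, 0.003], [0.005, -0.005, -1.0]]
ft_force: [0.6, 0.1, -0.0]
width: 0.232
grip_force: 0.0
t 5.5 tcp [0.4366 0.317  0.1313] q6 2.31 w 0.232 grip 0.0 F [ 0.6  0.1 -0. ]
rot [ -0.2  -0.3 -14. ] n 2 shift mm [235.4 353.    1.3] n 8
```

```bash
python3 wr.py clamp_shut_orange w2.png
```

```text
clamp_shut_orange 0.62 2954 rect [0.434  0.3159] [0.036 0.1  ] 75.3 topmean [0.4402 0.3142 0.0291] zmax 0.0313
origin [ 0.4328  0.3151 -0.0021] 0.73
```

View pics/w2.png

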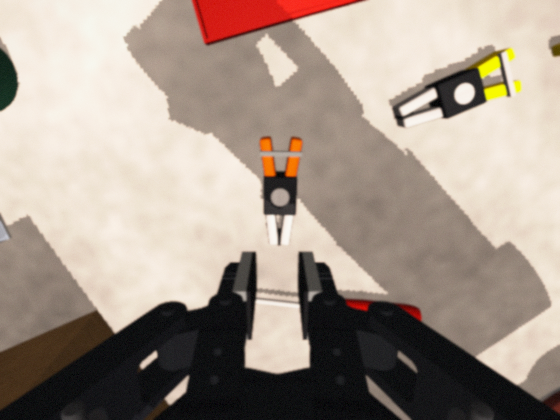

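```bash
python3 - <<'E'
from h import *
s=ctrl.read_state();p=np.array(s["tcp_pos"]);R=np.array(s["tool_rot"])
m=imaging.camera_model("wrist");W=np.array(m["world_from_camera"]);K=np.array(m["intrinsics"])
def proj(X):
    c=np.linalg.inv(W)@np.append(X,1); a,b=c[0]/-c[2],-c[1]/-c[2]; f=1+m["k1"]*(a*a+b*b); return (K@[a*f,b*f,1])[:2].round(0),(-c[2]).round(3)
print("tcp",p,proj(p),"ground below",proj([*p[:2],0.028]),"clamp",proj([.434,.316,.028]))
for h in (0,.0187,.05): print(h,[proj(p-R[:,2]*h+R[:,1]*w) for w in(-.012,.012)])
print("cam in tool",(R.T@(W[:3,3]-p)).round(4)); print((R.T@W[:3,:3]).round(3)); print(s["q"])
im,d=imaging.capture("wrist")
for (u,v) in [(233,270),(326,270),(245,300),(248,262),(306,262),(280,195)]:
    mk=np.zeros(d.shape,bool);mk[v-2:v+3,u-2:u+3]=True; P=wpts("wrist",d,mk,W); print(u,v,len(P), (R.T@(np.median(P,0)-p)).round(4) if len(P) else None)
E
```

```text
tcp [0.43549443 0.31635672 0.12864434] (array([277., 240.]), np.float64(0.193)) ground below (array([277., 193.]), np.float64(0.289)) clamp (array([278., 195.]), np.float64(0.289))
0 [(array([256., 240.]), np.float64(0.193)), (array([297., 240.]), np.float64(0.193))]
0.0187 [(array([254., 254.]), np.float64(0.175)), (array([299., 254.]), np.float64(0.175))]
0.05 [(array([250., 286.]), np.float64(0.145)), (array([304., 286.]), np.float64(0.145))]
cam in tool [ 0.0788  0.     -0.1771]
[[ 0.001  0.952  0.306]
 [ 1.    -0.001 -0.   ]
 [-0.     0.306 -0.952]]
[4.97821118e-01 1.01487777e-01 1.88178270e+00 1.62564055e-05
 1.15435695e+00 2.31258157e+00]
233 270 25 [ 0.0072 -0.0194 -0.0491]
326 270 25 [ 0.0072  0.0217 -0.0489]
245 300 25 [ 0.0077 -0.0116 -0.072 ]
248 262 25 [ 0.0114 -0.0125 -0.0489]
306 262 25 [ 0.0114  0.0127 -0.049 ]
280 195 25 [-0.0008  0.0028  0.0978]
```

```bash
python3 - <<'E'
from h import *
s=ctrl.read_state();p=np.array(s["tcp_pos"]);R=np.array(s["tool_rot"])
W=np.array(imaging.camera_model("wrist")["world_from_camera"]); im,d=imaging.capture("wrist")
print(s["width"])
for v in range(246,276,3):
    o=[]
    for u in (244,247,250,303,306,309):
        mk=np.zeros(d.shape,bool);mk[v,u]=True; P=wpts("wrist",d,mk,W); o.append((R.T@(P[0]-p)*1000).round(0).tolist() if len(P) else None)
    print(v,o)
E
```

```text
0.23165222594899706
246 [[-63.0, -33.0, 127.0], [-63.0, -30.0, 127.0], [-63.0, -27.0, 126.0], [-63.0, 27.0, 126.0], [-63.0, 30.0, 126.0], [-63.0, 33.0, 127.0]]
249 [[-67.0, -33.0, 127.0], [-66.0, -30.0, 125.0], [-66.0, -27.0, 126.0], [-66.0, 27.0, 125.0], [-66.0, 30.0, 125.0], [-66.0, 33.0, 126.0]]
252 [[11.0, -15.0, -39.0], [11.0, -14.0, -38.0], [11.0, -12.0, -39.0], [11.0, 12.0, -38.0], [11.0, 14.0, -39.0], [12.0, 15.0, -40.0]]
255 [[11.0, -15.0, -42.0], [11.0, -13.0, -42.0], [11.0, -12.0, -42.0], [11.0, 12.0, -41.0], [12.0, 13.0, -43.0], [12.0, 15.0, -43.0]]
258 [[12.0, -15.0, -46.0], [11.0, -13.0, -45.0], [11.0, -12.0, -45.0], [11.0, 12.0, -45.0], [12.0, 13.0, -46.0], [11.0, 15.0, -44.0]]
261 [[11.0, -14.0, -47.0], [11.0, -13.0, -48.0], [11.0, -12.0, -47.0], [11.0, 12.0, -47.0], [11.0, 13.0, -48.0], [11.0, 14.0, -48.0]]
264 [[11.0, -14.0, -50.0], [11.0, -13.0, -51.0], [12.0, -11.0, -51.0], [11.0, 11.0, -50.0], [11.0, 13.0, -51.0], [11.0, 14.0, -50.0]]
267 [[11.0, -14.0, -53.0], [11.0, -13.0, -53.0], [11.0, -11.0, -53.0], [11.0, 11.0, -54.0], [11.0, 12.0, -54.0], [11.0, 14.0, -53.0]]
270 [[12.0, -13.0, -57.0], [11.0, -12.0, -56.0], [11.0, -11.0, -56.0], [11.0, 11.0, -56.0], [11.0, 12.0, -55.0], [11.0, 13.0, -56.0]]
273 [[11.0, -13.0, -59.0], [11.0, -12.0, -59.0], [11.0, -11.0, -58.0], [11.0, 11.0, -58.0], [11.0, 12.0, -58.0], [12.0, 13.0, -59.0]]
```

The depth image puts the fingertips about 38 mm behind the reported TCP, which explains the empty closing above the clamp. I'll descend 38 mm further in steps, watching the force.

```bash
python3 -m crank '[[0,0,0,0,0,0,0.06],[0,0,0.05,0,0,0,0.06],[0,0,0.05,0,0,0,0.06],[0,0,0.03,0,0,0,0.06],[0,0,0.015,0,0,0,0.06],[0,0,0,0,0,0,0.06]]' 50; python3 go.py .434 .316 -.033 -14
```

```text
time: 6.5
tcp_pos: [0.4331, 0.315, -0.0197]
tool_rot: [[0.97, -0.242, -0.003], [-0.242, -0.97, -0.002], [-0.002, 0.002, -1.0]]
ft_force: [0.1, 0.6, 0.0]
width: 0.705
grip_force: 0.0
t 6.5 tcp [ 0.4331  0.315  -0.0197] q6 2.31 w 0.705 grip 0.0 F [0.1 0.6 0. ]
rot [0.1 0.1 0. ] n 1 shift mm [ 0.7 -1.2 13.3] n 1
```

```bash
python3 -m crank '[[0,0,0.012,0,0,0,0.06],[0,0,0,0,0,0,0.06],[0,0,0,0,0,0,0.02],[0,0,0,0,0,0,0.02],[0,0,0,0,0,0,0.02],[0,0,0,0,0,0,0.02],[0,0,0,0,0,0,0.02]]' 50; python3 go.py .434 .316 -.033 -14
```

```text
time: 7.38
tcp_pos: [0.4352, 0.3162, -0.0294]
tool_rot: [[0.97, -0.242, 0.002], [-0.242, -0.97, 0.001], [0.001, -0.001, -1.0]]
ft_force: [0.2, 0.0, 6.2]
width: 0.34
grip_force: 50.6
t 7.38 tcp [ 0.4352  0.3162 -0.0294] q6 2.31 w 0.34 grip 50.6 F [0.2 0.  6.2]
rot [-0.1 -0.1  0. ] n 1 shift mm [-1.1  0.5  3.6] n 1
```

```bash
python3 -m crank '[[0,0,-0.01,0,0,0,0.02],[0,0,-0.05,0,0,0,0.02],[0,0,-0.05,0,0,0,0.02],[0,0,-0.03,0,0,0,0.02],[0,0,0,0,0,-7,0.02],[0,0,0,0,0,-7,0.02]]'; python3 go.py .672 -.036 .11 0
```

```text
time: 8.12
tcp_pos: [0.4339, 0.3155, 0.1102]
tool_rot: [[1.0, 0.004, 0.0], [0.004, -1.0, 0.0], [0.0, -0.0, -1.0]]
ft_force: [-0.2, -0.1, 0.1]
width: 0.342
grip_force: 49.9
t 8.12 tcp [0.4339 0.3155 0.1102] q6 2.06 w 0.342 grip 49.9 F [-0.2 -0.1  0.1]
rot [-0.  -0.   0.3] n 1 shift mm [2.381e+02 3.515e+02 2.000e-01] n 8
```

```bash
python3 -m crank '[[0.03,0.044,0,0,0,0.3,0.02],[0.03,0.044,0,0,0,0,0.02],[0.03,0.044,0,0,0,0,0.02],[0.03,0.044,0,0,0,0,0.02],[0.03,0.044,0,0,0,0,0.02],[0.03,0.044,0,0,0,0,0.02],[0.03,0.044,0,0,0,0,0.02],[0.028,0.0435,0,0,0,0,0.02],[0,0,0,0,0,0,0.02],[0,0,0,0,0,0,0.02]]'; python3 go.py .672 -.036 -.025 0
```

```text
time: 9.38
tcp_pos: [0.6696, -0.0365, 0.1088]
tool_rot: [[1.0, -0.005, -0.003], [-0.005, -1.0, 0.001], [-0.003, -0.001, -1.0]]
ft_force: [-0.9, 1.3, -0.9]
width: 0.337
grip_force: 49.9
t 9.38 tcp [ 0.6696 -0.0365  0.1088] q6 1.42 w 0.337 grip 49.9 F [-0.9  1.3 -0.9]
rot [-0.1  0.1 -0.3] n 1 shift mm [  2.4  -0.5 133.8] n 3
```

Next I'll look with the wrist camera at the clamp in hand and the blue tray, to check where it will land.

```bash
python3 -m crank '[[0.002,0,0.05,0,0,0,0.02],[0,0,0.03,0,0,0,0.02],[0,0,0,0,0,0,0.02]]' >/dev/null; python3 wr.py clamp_shut_orange w3.png;python3 go.py .672 -.036 -.025 0
```

```text
clamp_shut_orange 0.7 4557 rect [0.648  0.1184] [0.048 0.027] 12.6 topmean [0.6505 0.1117 0.042 ] zmax 0.062
clamp_shut_orange 0.67 12608 rect [ 0.6694 -0.0346] [0.037 0.097] 89.4 topmean [ 0.6792 -0.0349  0.0801] zmax 0.0862
origin [ 0.6656 -0.0351  0.0557] 0.96
t 9.9 tcp [ 0.6739 -0.0361  0.0316] q6 1.42 w 0.342 grip 49.9 F [ 0.4 -0.3 -0.3]
rot [ 0.  -0.2 -0.2] n 1 shift mm [-1.9 -0.1 56.6] n 2
```

View pics/w3.png

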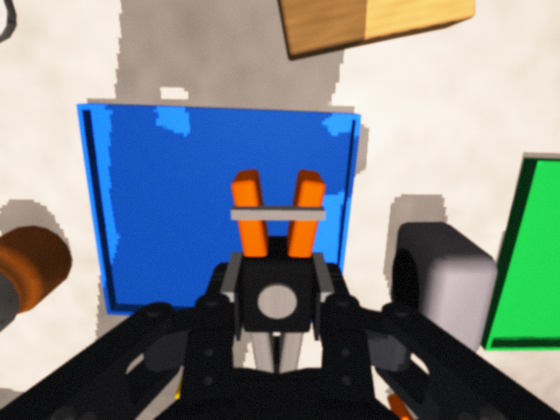

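```bash
python3 -m crank '[[-0.002,0,0.03,0,0,0,0.02],[0,0,0.017,0,0,0,0.02],[0,0,0.009,0,0,0,0.02],[0,0,0,0,0,0,0.02],[0,0,0,0,0,0,0.044],[0,0,0,0,0,0,0.044],[0,0,0,0,0,0,0.044],[0,0,-0.03,0,0,0,0.044],[0,0,-0.05,0,0,0,0.044],[0,0,-0.05,0,0,0,0.05]]'; python3 go.py .483 .1498 .09 99.5 .483 .1498 -.027 99.5
```

```text
time: 11.15
tcp_pos: [0.6703, -0.0368, 0.1046]
tool_rot: [[1.0, -0.005, -0.001], [-0.005, -1.0, 0.0], [-0.001, -0.0, -1.0]]
ft_force: [1.0, 0.2, -0.1]
width: 0.588
grip_force: 0.0
t 11.15 tcp [ 0.6703 -0.0368  0.1046] q6 1.42 w 0.588 grip 0.0 F [ 1.   0.2 -0.1]
rot [ -0.1   0.  -99.8] n 10 shift mm [ 214.9 -154.    14.6] n 5
rot [0. 0. 0.] n 0 shift mm [  0.   0. 117.] n 3
```

```bash
python3 -m crank '[[0,0,0,0,0,-10,0.06],[0,0,0,0,0,-10,0.06],[0,0,0,0,0,-10,0.06],[0,0,0,0,0,-10,0.06],[0,0,0,0,0,-10,0.06],[0,0,0,0,0,-10,0.06],[0,0,0,0,0,-10,0.06],[0,0,0,0,0,-10,0.06],[0,0,0,0,0,-10,0.06],[0,0,0,0,0,-9.8,0.06]]'; python3 -m crank '[[0.043,-0.031,0.003,0,0,0,0.06],[0.043,-0.031,0.003,0,0,0,0.06],[0.043,-0.031,0.003,0,0,0,0.06],[0.043,-0.031,0.003,0,0,0,0.06],[0.043,-0.03,0.003,0,0,0,0.06],[0,0,0,0,0,0,0.06],[0,0,0,0,0,0,0.06]]'; python3 wr.py clamp_shut_yellow w4.png; python3 go.py .483 .1498 -.027 99.5
```

```text
time: 12.4
tcp_pos: [0.6708, -0.0368, 0.1038]
tool_rot: [[-0.171, 0.985, 0.0], [0.985, 0.171, 0.0], [0.0, 0.0, -1.0]]
ft_force: [-0.5, 0.1, -0.5]
width: 0.705
grip_force: 0.0
time: 13.28
tcp_pos: [0.4842, 0.1497, 0.0893]
tool_rot: [[-0.166, 0.986, 0.002], [0.986, 0.166, -0.0], [-0.001, 0.002, -1.0]]
ft_force: [0.4, -0.5, 0.5]
width: 0.703
grip_force: 0.0
clamp_shut_yellow 0.77 3914 rect [0.4817 0.1496] [0.036 0.101] 11.2 topmean [0.4833 0.1453 0.0291] zmax 0.0313
clamp_shut_yellow 0.55 5146 rect [0.6574 0.109 ] [0.047 0.097] 31.3 topmean [0.6379 0.1344 0.0558] zmax 0.0669
origin [0.4831 0.1472 0.0011] 0.97
t 13.43 tcp [0.4848 0.149  0.0892] q6 -0.0 w 0.705 grip 0.0 F [-0.3  0.6  1. ]
rot [ 0.1  0.  -0.1] n 1 shift mm [  1.1  -1.7 116.2] n 3
```

View pics/w4.png

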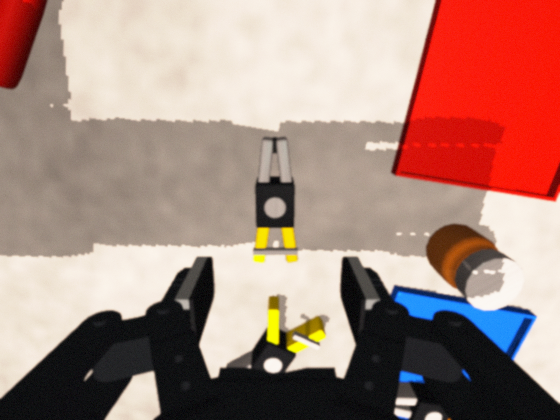

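The shut yellow clamp is at (275,207), aligned with the fingers. I'll pick it.

```bash
python3 -m crank '[[0.001,-0.002,0.04,0,0,0,0.06],[0,0,0.05,0,0,0,0.06],[0,0,0.026,0,0,0,0.06],[0,0,0,0,0,0,0.06],[0,0,0,0,0,0,0.02],[0,0,0,0,0,0,0.02],[0,0,0,0,0,0,0.02],[0,0,0,0,0,0,0.02],[0,0,0,0,0,0,0.02]]' 50; python3 -m crank '[[0,0,-0.01,0,0,0,0.02],[0,0,-0.05,0,0,0,0.02],[0,0,-0.05,0,0,0,0.02],[0,0,-0.03,0,0,0,0.02],[0,0,0,0,0,10,0.02],[0,0,0,0,0,10,0.02],[0,0,0,0,0,10,0.02],[0,0,0,0,0,10,0.02],[0,0,0,0,0,10,0.02],[0,0,0,0,0,10,0.02]]'; python3 -m crank '[[0,0,0,0,0,10,0.02],[0,0,0,0,0,10,0.02],[0,0,0,0,0,10,0.02],[0,0,0,0,0,9.5,0.02],[0,0,0,0,0,0,0.02]]' ; python3 go.py .672 .037 .11 0
```

```text
time: 14.55
tcp_pos: [0.4836, 0.1506, -0.0253]
tool_rot: [[-0.166, 0.986, 0.004], [0.986, 0.166, 0.0], [-0.0, 0.004, -1.0]]
ft_force: [0.4, -1.2, 7.2]
width: 0.337
grip_force: 50.6
time: 15.8
tcp_pos: [0.4801, 0.1504, 0.1125]
tool_rot: [[0.775, 0.632, -0.001], [0.632, -0.775, -0.0], [-0.001, -0.001, -1.0]]
ft_force: [-0.6, 0.7, -0.6]
width: 0.337
grip_force: 49.8
time: 16.42
tcp_pos: [0.4804, 0.1504, 0.1125]
tool_rot: [[1.0, 0.002, -0.001], [0.002, -1.0, -0.0], [-0.001, 0.0, -1.0]]
ft_force: [0.1, 0.1, -1.2]
width: 0.335
grip_force: 49.8
t 16.43 tcp [0.4804 0.1504 0.1125] q6 1.73 w 0.335 grip 49.8 F [ 0.1  0.1 -1.2]
rot [0.  0.1 0.1] n 1 shift mm [191.6 113.4   2.5] n 5
```

```bash
python3 -m crank '[[0.0385,0.0226,0,0,0,0,0.02],[0.0385,0.0226,0,0,0,0,0.02],[0.0385,0.0226,0,0,0,0,0.02],[0.0385,0.0226,0,0,0,0,0.02],[0.0385,0.0226,0,0,0,0,0.02],[0,0,0.04,0,0,0,0.02],[0,0,0.04,0,0,0,0.02],[0,0,0,0,0,0,0.02]]'; python3 wr.py clamp_shut_yellow w5.png; python3 go.py .672 .037 -.022 0
```

```text
time: 17.42
tcp_pos: [0.6687, 0.0376, 0.0275]
tool_rot: [[1.0, 0.002, -0.011], [0.002, -1.0, 0.001], [-0.011, -0.001, -1.0]]
ft_force: [0.5, 0.6, -0.8]
width: 0.342
grip_force: 49.7
clamp_shut_yellow 0.66 11360 rect [0.6709 0.0382] [0.097 0.036] 1.3 topmean [0.6755 0.0376 0.0783] zmax 0.084
origin [0.6681 0.0371 0.0538] 0.8
t 17.57 tcp [0.6751 0.0376 0.0346] q6 1.52 w 0.338 grip 49.7 F [-0.7 -0.3 -0.4]
rot [ 0.  -0.2  0.1] n 1 shift mm [-3.1  0.6 56.6] n 2
```

View pics/w5.png

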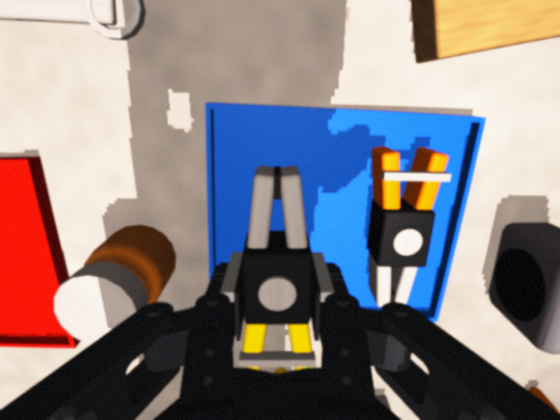

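```bash
python3 -m crank '[[-0.002,0.003,0.03,0,0,0,0.02],[0,0,0.017,0,0,0,0.02],[0,0,0.008,0,0,0,0.02],[0,0,0,0,0,0,0.02],[0,0,0,0,0,0,0.042],[0,0,0,0,0,0,0.042],[0,0,0,0,0,0,0.042],[0,0,-0.03,0,0,0,0.042],[0,0,-0.05,0,0,0,0.042],[0,0,-0.05,0,0,0,0.05]]'; python3 go.py .505 .001 .09 69.7 .505 .001 -.022 69.7
```

```text
time: 18.82
tcp_pos: [0.6713, 0.0345, 0.1086]
tool_rot: [[1.0, 0.0, -0.001], [0.0, -1.0, 0.0], [-0.001, -0.0, -1.0]]
ft_force: [1.1, 0.2, 0.1]
width: 0.587
grip_force: 0.0
t 18.82 tcp [0.6713 0.0345 0.1086] q6 1.52 w 0.587 grip 0.0 F [1.1 0.2 0.1]
rot [ -0.    0.  -69.7] n 7 shift mm [ -89.1 -144.3   18.6] n 4
rot [0. 0. 0.] n 0 shift mm [  0.   0. 112.] n 3
```

```bash
python3 -m crank '[[0,0,0,0,0,-10,0.06],[0,0,0,0,0,-10,0.06],[0,0,0,0,0,-10,0.06],[0,0,0,0,0,-10,0.06],[0,0,0,0,0,-10,0.06],[0,0,0,0,0,-10,0.06],[0,0,0,0,0,-9.7,0.06]]'; python3 -m crank '[[-0.022,-0.036,0,0,0,0,0.06],[-0.022,-0.036,0,0,0,0,0.06],[-0.022,-0.036,0.01,0,0,0,0.06],[-0.023,-0.036,0.009,0,0,0,0.06],[0,0,0,0,0,0,0.06],[0,0,0,0,0,0,0.06]]'; python3 wr.py clamp_open_yellow w6.png; python3 go.py .505 .001 -.022 69.7
```

```text
time: 19.7
tcp_pos: [0.6717, 0.0344, 0.1078]
tool_rot: [[0.341, 0.94, 0.0], [0.94, -0.341, -0.0], [-0.0, 0.0, -1.0]]
ft_force: [0.6, -0.1, -0.4]
width: 0.703
grip_force: 0.0
time: 20.45
tcp_pos: [0.5071, 0.0008, 0.0896]
tool_rot: [[0.347, 0.938, 0.003], [0.938, -0.347, -0.0], [0.001, 0.002, -1.0]]
ft_force: [1.0, -0.9, 0.4]
width: 0.702
grip_force: 0.0
clamp_open_yellow 0.64 4212 rect [0.5055 0.0013] [0.099 0.058] 70.5 topmean [0.5087 0.0058 0.0291] zmax 0.0313
origin [ 0.5085  0.0014 -0.0014] 0.56
t 20.6 tcp [0.5081 0.0008 0.0899] q6 0.22 w 0.701 grip 0.0 F [0.9 0.  0.5]
rot [ 0.2 -0.   0. ] n 1 shift mm [ -0.9  -2.9 111.9] n 3
```

View pics/w6.png

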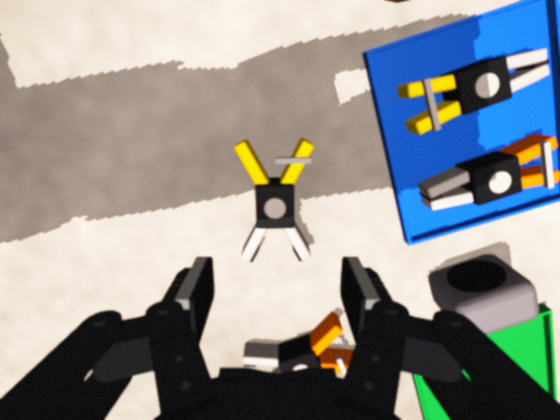

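Both shut clamps lie flat in the blue tray, at (485,85) and (500,180). The open yellow clamp is at (274,207), aligned, so I'll pick it.

```bash
python3 -m crank '[[-0.001,-0.001,0.04,0,0,0,0.06],[0,0,0.05,0,0,0,0.06],[0,0,0.021,0,0,0,0.06],[0,0,0,0,0,0,0.06],[0,0,0,0,0,0,0.02],[0,0,0,0,0,0,0.02],[0,0,0,0,0,0,0.02],[0,0,0,0,0,0,0.02],[0,0,0,0,0,0,0.02]]' 50; python3 -m crank '[[0,0,-0.01,0,0,0,0.02],[0,0,-0.05,0,0,0,0.02],[0,0,-0.05,0,0,0,0.02],[0,0,-0.02,0,0,10,0.02],[0,0,0,0,0,10,0.02],[0,0,0,0,0,10,0.02],[0,0,0,0,0,10,0.02],[0,0,0,0,0,10,0.02],[0,0,0,0,0,10,0.02],[0,0,0,0,0,9.7,0.02]]';  python3 go.py .640 -.302 .11 0
```

```text
time: 21.72
tcp_pos: [0.5069, 0.0, -0.0204]
tool_rot: [[0.347, 0.938, 0.004], [0.938, -0.347, -0.001], [0.001, 0.004, -1.0]]
ft_force: [0.8, 0.9, 6.8]
width: 0.339
grip_force: 51.1
time: 22.98
tcp_pos: [0.5035, 0.0005, 0.1075]
tool_rot: [[1.0, -0.005, -0.001], [-0.005, -1.0, 0.0], [-0.001, -0.0, -1.0]]
ft_force: [-0.5, -1.3, -0.8]
width: 0.338
grip_force: 50.3
t 22.98 tcp [5.035e-01 5.000e-04 1.075e-01] q6 1.44 w 0.338 grip 50.3 F [-0.5 -1.3 -0.8]
rot [-0.   0.1 -0.3] n 1 shift mm [136.5 302.5  -2.5] n 7
```

```bash
python3 -m crank '[[0.0195,0.0432,0,0,0,-0.3,0.02],[0.0195,0.0432,0,0,0,0,0.02],[0.0195,0.0432,0,0,0,0,0.02],[0.0195,0.0432,0,0,0,0,0.02],[0.0195,0.0432,0,0,0,0,0.02],[0.0195,0.0432,0,0,0,0,0.02],[0.0195,0.0432,0,0,0,0,0.02],[0,0,0.04,0,0,0,0.02],[0,0,0.03,0,0,0,0.02],[0,0,0,0,0,0,0.02]]'; python3 wr.py clamp_open_yellow w7.png; python3 go.py .640 -.302 -.0175 0
```

```text
time: 24.22
tcp_pos: [0.6386, -0.2993, 0.0332]
tool_rot: [[1.0, 0.005, -0.008], [0.005, -1.0, 0.005], [-0.008, -0.005, -1.0]]
ft_force: [0.6, -0.7, -1.0]
width: 0.337
grip_force: 50.2
clamp_open_yellow 0.94 11679 rect [ 0.6295 -0.2997] [0.12  0.058] 0.5 topmean [ 0.6543 -0.2997  0.078 ] zmax 0.0846
origin [ 0.6412 -0.2984  0.0553] 0.81
t 24.38 tcp [ 0.6434 -0.3018  0.0394] q6 1.03 w 0.342 grip 50.2 F [ 0.7 -1.  -0.6]
rot [ 0.1 -0.1  0.3] n 1 shift mm [-3.4  0.2 56.9] n 2
```

View pics/w7.png

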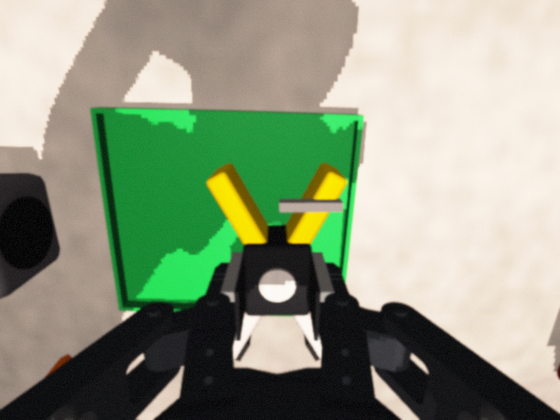

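```bash
python3 -m crank '[[-0.002,0,0.03,0,0,0,0.02],[0,0,0.017,0,0,0,0.02],[0,0,0.009,0,0,0,0.02],[0,0,0,0,0,0,0.02],[0,0,0,0,0,0,0.042],[0,0,0,0,0,0,0.042],[0,0,0,0,0,0,0.042],[0,0,-0.03,0,0,0,0.042],[0,0,-0.05,0,0,0,0.042],[0,0,-0.05,0,0,0,0.05]]'; python3 go.py .473 -.154 .09 4 .473 -.154 -.021 4
```

```text
time: 25.62
tcp_pos: [0.6401, -0.3012, 0.1124]
tool_rot: [[1.0, 0.006, -0.001], [0.006, -1.0, 0.001], [-0.001, -0.001, -1.0]]
ft_force: [1.1, -1.0, -0.2]
width: 0.587
grip_force: 0.0
t 25.62 tcp [ 0.6401 -0.3012  0.1124] q6 1.03 w 0.587 grip 0.0 F [ 1.1 -1.  -0.2]
rot [-0.   0.1 -3.7] n 1 shift mm [-156.4 -158.5   22.4] n 5
rot [0. 0. 0.] n 0 shift mm [  0.   0. 111.] n 3
```

```bash
python3 -m crank '[[0,0,0,0,0,-3.7,0.06],[-0.031,-0.0317,0,0,0,0,0.06],[-0.031,-0.0317,0,0,0,0,0.06],[-0.031,-0.0317,0,0,0,0,0.06],[-0.031,-0.0317,0.01,0,0,0,0.06],[-0.032,-0.0317,0.012,0,0,0,0.06],[0,0,0,0,0,0,0.06],[0,0,0,0,0,0,0.06]]'; python3 wr.py clamp_open_orange w8.png; python3 go.py .473 -.154 -.021 4
```

```text
time: 26.62
tcp_pos: [0.4748, -0.1548, 0.0905]
tool_rot: [[0.998, 0.07, 0.002], [0.07, -0.998, -0.001], [0.002, 0.001, -1.0]]
ft_force: [-0.1, -0.2, 0.9]
width: 0.707
grip_force: 0.0
clamp_open_orange 0.59 4124 rect [ 0.4736 -0.1548] [0.099 0.057] 3.0 topmean [ 0.4786 -0.1555  0.0292] zmax 0.0312
origin [ 0.4758 -0.1555  0.0007] 0.76
t 26.77 tcp [ 0.4758 -0.1556  0.091 ] q6 1.04 w 0.702 grip 0.0 F [-0.3  0.4  0.4]
rot [ 0.1 -0.2 -0. ] n 1 shift mm [ -2.7  -1.8 112. ] n 3
```

View pics/w8.png

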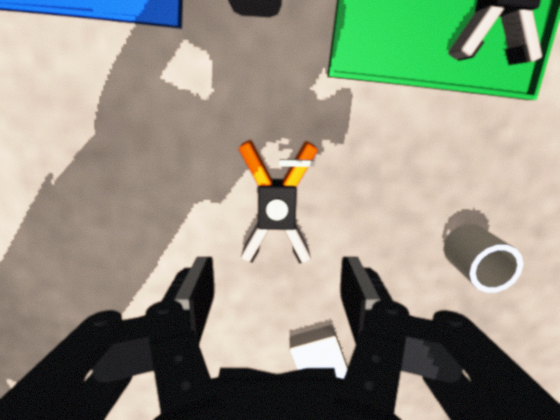

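```bash
python3 -m crank '[[-0.001,0,0.04,0,0,0,0.06],[0,0,0.05,0,0,0,0.06],[0,0,0.022,0,0,0,0.06],[0,0,0,0,0,0,0.06],[0,0,0,0,0,0,0.02],[0,0,0,0,0,0,0.02],[0,0,0,0,0,0,0.02],[0,0,0,0,0,0,0.02],[0,0,0,0,0,0,0.02]]' 50; python3 -m crank '[[0,0,-0.01,0,0,0,0.02],[0,0,-0.05,0,0,0,0.02],[0,0,-0.05,0,0,0,0.02],[0,0,-0.02,0,0,4,0.02],[0,0,0,0,0,0,0.02]]';  python3 go.py .640 -.230 .11 0
```

```text
time: 27.9
tcp_pos: [0.475, -0.1555, -0.0203]
tool_rot: [[0.998, 0.07, 0.004], [0.07, -0.998, -0.002], [0.004, 0.002, -1.0]]
ft_force: [-0.1, -0.8, 6.2]
width: 0.335
grip_force: 50.8
time: 28.52
tcp_pos: [0.4741, -0.1549, 0.1099]
tool_rot: [[1.0, 0.001, 0.004], [0.001, -1.0, -0.002], [0.004, 0.002, -1.0]]
ft_force: [0.1, 0.2, -1.5]
width: 0.336
grip_force: 50.0
t 28.52 tcp [ 0.4741 -0.1549  0.1099] q6 1.11 w 0.336 grip 50.0 F [ 0.1  0.2 -1.5]
rot [ 0.1 -0.2  0.1] n 1 shift mm [ 1.659e+02  7.510e+01 -1.000e-01] n 4
```

```bash
python3 -m crank '[[0.0415,0.0188,0,0,0,0,0.02],[0.0415,0.0188,0,0,0,0,0.02],[0.0415,0.0188,0,0,0,0,0.02],[0.0415,0.0188,0,0,0,0,0.02],[0,0,0.04,0,0,0,0.02],[0,0,0.03,0,0,0,0.02],[0,0,0,0,0,0,0.02],[0,0,0,0,0,0,0.02]]'; python3 wr.py clamp_open_orange w9.png; python3 go.py .640 -.230 -.0165 0
```

```text
time: 29.52
tcp_pos: [0.6385, -0.2293, 0.0374]
tool_rot: [[1.0, 0.001, -0.001], [0.001, -1.0, 0.0], [-0.001, -0.0, -1.0]]
ft_force: [-0.5, 0.4, -0.6]
width: 0.339
grip_force: 50.0
clamp_open_orange 0.81 11513 rect [ 0.6381 -0.2221] [0.066 0.103] 85.1 topmean [ 0.6518 -0.2299  0.0824] zmax 0.0888
origin [ 0.641  -0.2297  0.0598] 0.7
t 29.68 tcp [ 0.6402 -0.2301  0.0398] q6 1.12 w 0.335 grip 50.0 F [ 0.1 -0.1 -0.5]
rot [ 0.1 -0.2  0. ] n 1 shift mm [-0.2 -0.1 56.3] n 2
```

View pics/w9.png

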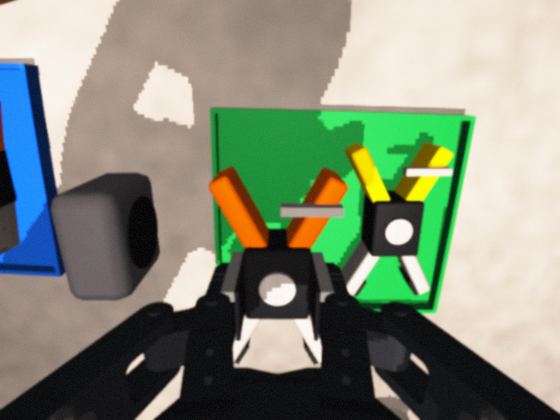

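```bash
python3 -m crank '[[0,0,0.03,0,0,0,0.02],[0,0,0.017,0,0,0,0.02],[0,0,0.0085,0,0,0,0.02],[0,0,0,0,0,0,0.02],[0,0,0,0,0,0,0.042],[0,0,0,0,0,0,0.042],[0,0,0,0,0,0,0.042],[0,0,-0.03,0,0,0,0.042],[0,0,-0.05,0,0,0,0.042],[0,0,-0.05,0,0,0,0.05]]'; python3 - <<'E'
from h import *
im,d=imaging.capture("scene")
for x in spotter.trace("coupling","scene")[:1]:
    P=wpts("scene",d,x["pixels"]); t=P[P[:,2]>.041]; r=cv2.minEnclosingCircle(t[:,:2].astype(np.float32)); print(r, t.mean(0),len(t))
E
python3 go.py .44 -.33 .12 0
```

```text
time: 30.92
tcp_pos: [0.6384, -0.2293, 0.113]
tool_rot: [[1.0, 0.0, -0.001], [0.0, -1.0, 0.0], [-0.001, -0.0, -1.0]]
ft_force: [1.2, -0.6, 0.5]
width: 0.586
grip_force: 0.0
((0.44120049476623535, -0.3265002369880676), 0.021122870966792107) [ 0.44268946 -0.32771315  0.04414836] 134
t 31.02 tcp [ 0.6443 -0.232   0.1212] q6 1.12 w 0.581 grip 0.0 F [1.4 0.1 1.2]
rot [ 0.4 -0.8  0. ] n 1 shift mm [-204.3   98.     1.2] n 5
```

```bash
python3 -m crank '[[-0.0405,0.019,0,0,0,0,0.07],[-0.0405,0.019,0,0,0,0,0.07],[-0.0405,0.019,0,0,0,0,0.07],[-0.0405,0.019,0,0,0,0,0.07],[-0.0405,0.019,0,0,0,0,0.07],[0,0,0,0,0,0,0.07],[0,0,0,0,0,0,0.07]]'; python3 - <<'E'
from h import *
W=np.array(imaging.camera_model("wrist")["world_from_camera"]); im,d=imaging.capture("wrist"); cv2.imwrite("pics/w10.png",im)
for x in spotter.trace("coupling","wrist")[:1]:
    P=wpts("wrist",d,x["pixels"],W); t=P[P[:,2]>.042]; print(cv2.minEnclosingCircle(t[:,:2].astype(np.float32)), t.mean(0),len(t),len(P))
E
python3 go.py .441 -.327 -.015 0
```

```text
time: 31.9
tcp_pos: [0.4367, -0.3245, 0.1121]
tool_rot: [[1.0, -0.0, 0.001], [-0.0, -1.0, 0.0], [0.001, -0.0, -1.0]]
ft_force: [0.1, -0.3, 0.8]
width: 0.82
grip_force: 0.0
((0.4422091245651245, -0.3272880017757416), 0.02106642909348011) [ 0.44265302 -0.32725816  0.04538153] 897 2025
t 32.0 tcp [ 0.4373 -0.3242  0.1122] q6 0.8 w 0.821 grip 0.0 F [ 0.1 -0.3  0.4]
rot [-0.  -0.   0.1] n 1 shift mm [  3.7   2.8 127.2] n 3
```

View pics/w10.png

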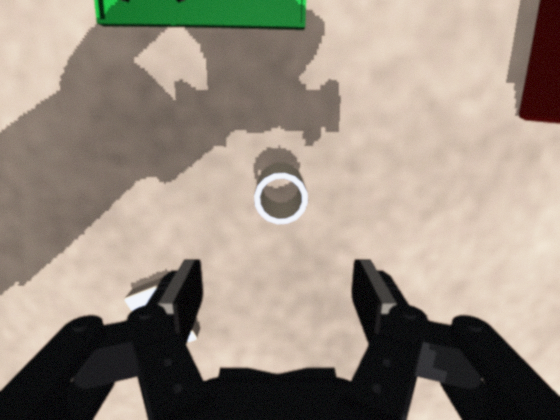

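The coupling's rim is at (281,198) and its centre at (0.442,-0.327). I'll make a small correction, descend and grip.

```bash
python3 -m crank '[[0.0047,0.0028,0.03,0,0,0,0.07],[0,0,0.05,0,0,0,0.07],[0,0,0.049,0,0,0,0.07],[0,0,0,0,0,0,0.07],[0,0,0,0,0,0,0.03],[0,0,0,0,0,0,0.03],[0,0,0,0,0,0,0.03],[0,0,0,0,0,0,0.03],[0,0,0,0,0,0,0.03]]' 40; python3 -m crank '[[0,0,-0.01,0,0,0,0.03],[0,0,-0.05,0,0,0,0.03],[0,0,-0.05,0,0,0,0.03],[0,0,-0.02,0,0,0,0.03],[0,0,0,0,0,0,0.03]]';  python3 go.py .642 .267 .11 0
```

```text
time: 33.12
tcp_pos: [0.4434, -0.3293, -0.0139]
tool_rot: [[1.0, 0.0, 0.005], [0.0, -1.0, -0.004], [0.005, 0.004, -1.0]]
ft_force: [2.0, 0.9, 5.9]
width: 0.477
grip_force: 41.1
time: 33.75
tcp_pos: [0.4422, -0.3286, 0.1159]
tool_rot: [[1.0, 0.0, 0.004], [0.0, -1.0, -0.004], [0.004, 0.004, -1.0]]
ft_force: [0.4, 0.3, -1.0]
width: 0.48
grip_force: 40.8
t 33.75 tcp [ 0.4422 -0.3286  0.1159] q6 0.8 w 0.48 grip 40.8 F [ 0.4  0.3 -1. ]
rot [ 0.2 -0.2  0. ] n 1 shift mm [ 199.8 -595.6    5.9] n 12
```

```bash
python3 -m crank '[[0.0167,-0.0496,0,0.2,-0.2,0,0.03],[0.0167,-0.0496,0,0,0,0,0.03],[0.0167,-0.0496,0,0,0,0,0.03],[0.0167,-0.0496,0,0,0,0,0.03],[0.0167,-0.0496,0,0,0,0,0.03],[0.0167,-0.0496,0,0,0,0,0.03],[0.0167,-0.0496,0,0,0,0,0.03],[0.0167,-0.0496,0,0,0,0,0.03],[0.0167,-0.0496,0,0,0,0,0.03],[0.0167,-0.0496,0,0,0,0,0.03]]'; python3 -m crank '[[0.0167,-0.0496,0,0,0,0,0.03],[0.0167,-0.0496,0,0,0,0,0.03],[0,0,0,0,0,0,0.03],[0,0,0.04,0,0,0,0.03],[0,0,0.03,0,0,0,0.03],[0,0,0,0,0,0,0.03],[0,0,0,0,0,0,0.03]]';  python3 go.py .642 .267 -.010 0
```

```text
time: 35.0
tcp_pos: [0.6064, 0.1699, 0.1117]
tool_rot: [[1.0, 0.0, -0.008], [0.0, -1.0, 0.003], [-0.008, -0.003, -1.0]]
ft_force: [1.3, -0.7, -1.2]
width: 0.482
grip_force: 40.9
time: 35.88
tcp_pos: [0.641, 0.2674, 0.0446]
tool_rot: [[1.0, -0.0, -0.004], [-0.0, -1.0, 0.003], [-0.004, -0.003, -1.0]]
ft_force: [-0.2, 0.7, 0.4]
width: 0.483
grip_force: 41.0
t 35.88 tcp [0.641  0.2674 0.0446] q6 1.86 w 0.483 grip 41.0 F [-0.2  0.7  0.4]
rot [-0.2  0.2 -0. ] n 1 shift mm [ 1.   0.4 54.6] n 1
```

```bash
python3 -m crank '[[0,0,0.03,0,0,0,0.03],[0,0,0.017,0,0,0,0.03],[0,0,0.0075,0,0,0,0.03],[0,0,0,0,0,0,0.03],[0,0,0,0,0,0,0.06],[0,0,0,0,0,0,0.06],[0,0,0,0,0,0,0.06],[0,0,-0.03,0,0,0,0.06],[0,0,-0.05,0,0,0,0.06],[0,0,-0.05,0,0,0,0.06]]'; python3 -m crank '[[0,0,-0.03,0,0,0,0.06],[-0.05,0,-0.03,0,0,0,0.06],[-0.05,0,0,0,0,0,0.06],[-0.05,0,0,0,0,0,0.06],[-0.05,0,0,0,0,0,0.06],[0,0,0,0,0,0,0.06],[0,0,0,0,0,0,0.06]]'; python3 - <<'E'
from h import *
im,d=imaging.capture("scene"); cv2.imwrite("pics/end.png",cv2.resize(im[100:380,60:480],(800,533)))
for q in ["coupling","jar","tape"]:
    for x in spotter.trace(q,"scene")[:1]:
        P=wpts("scene",d,x["pixels"]); print(q,np.median(P,0).round(3),P[:,2].max().round(3))
print(ctrl.read_state()["ft_force"])
E
```

```text
time: 37.12
tcp_pos: [0.6408, 0.2678, 0.1209]
tool_rot: [[1.0, 0.0, -0.004], [0.0, -1.0, 0.003], [-0.004, -0.003, -1.0]]
ft_force: [-0.8, -0.1, -1.1]
width: 0.703
grip_force: 0.0
time: 38.0
tcp_pos: [0.4422, 0.2679, 0.1814]
tool_rot: [[1.0, 0.001, -0.001], [0.001, -1.0, 0.004], [-0.001, -0.004, -1.0]]
ft_force: [0.2, 0.6, -0.2]
width: 0.704
grip_force: 0.0
coupling [0.64  0.265 0.033] 0.051
jar [0.653 0.122 0.057] 0.068
tape [ 0.652 -0.131  0.058] 0.063
[ 0.67947109 -0.36762469 -0.20139003]
```

View pics/end.png

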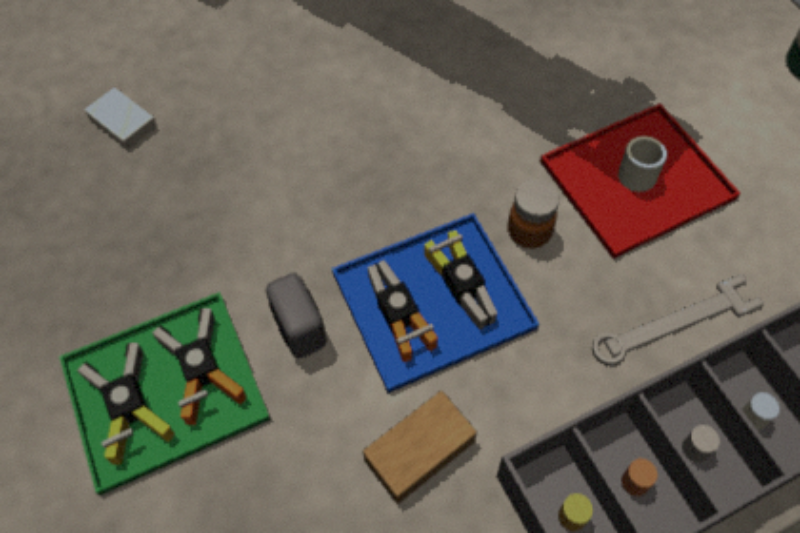

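The final view shows both shut clamps flat in blue (400,300; 462,272) and both open clamps flat in green (122,397; 197,358). The coupling stands upright in red (642,162). The jar and tape measure have not moved.

```bash
python3 -c "
from plant import ctrl
print(ctrl.hand_in())"
```

```text
the job is handed in; nothing more can be done
None
```

Handed in at about 38 s: both shut clamps lie flat in the blue tray, both open clamps lie flat in the green tray, and the coupling stands upright in the red tray, with the jar and tape measure where they were.

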